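Hang the rinsed viscometer spindle on the rotary spindle rack

ROBOT

A 6-joint arm with a two-finger parallel gripper is mounted at the origin on a cart in front of the work surface, level with it; the furniture and walls round the work are solid. World frame = base frame: x ahead of the robot, y to its left, z up, the work surface at z = 0. Lengths are in m, angles in rad, forces in N, time in s.
With the tool pointing down it reaches from about 0.325 to 0.85 m from the base axis. Payload 4.4 kg.
Tool frame: the origin (TCP) lies on the centre line of the jaws, within the pads' length; the fingertips stand 17 mm ahead of it and the grasp point (between the pads) lies 2 mm behind it; z points along the fingers, y is the direction in which the jaws open and shut (so a half turn about z gives the same grasp; the last joint's range is limited). The gripper opens to 94 mm and grips with 3 to 60 N. Pads are 16 mm wide; open, the fingers measure 119 mm over their backs; the gripper's body (75 mm by 177 mm) begins 78 mm behind the grasp point.
Start: joints at [-1.435, 0.207, 1.542, -0, 1.393, -0.15], TCP at [0.162, -0.552, 0.222] pointing down, gripper open.
Joint ranges: [-2.73, 2.73], [-0.86, 2.22], [0.23, 2.46], [-1.11, 4.25], [0.08, 2.63], [-2.82, 2.82]. Speed limits (rad/s): [2.79, 2.79, 3.14, 3.14, 3.14, 3.14].

INTERFACE

Orientations are given as a unit quaternion [w, x, y, z].
In Python, from workcell import robot gives the robot as it stands. Calls block until the motion is done:
- robot.move_pose(position, orientation): joint-space move of the TCP to a pose.
- robot.move_linear(position, rot=None, max_speed=0.15): straight line of the TCP; rot=None keeps the orientation; max_speed is the mean speed in m/s.
- robot.movej(angles): joint-space move.
- robot.command_gripper(opening): opening from 0.0 (shut) to 1.0 (fully open); the grip force is fixed at half the most; returns when the fingers have stopped.
- robot.pause(seconds).
- robot.inverse_kinematics(position, orientation): joint angles nearest the present ones, or None.
- robot.state(): the state.
- robot.get_image(name): name is "side" or "top"; returns a dict with "img" (480x640x3 uint8, red, green, blue), "range_z" (480x640 float32, m along the optical axis (not along the pixel's ray), 0 where there is no reading), "fx", "fy", "cx", "cy" (pixels), "R" (3x3) and "t" (3): a world point X has camera coordinates R X + t. Camera axes: x right, y down, z forward; pixel columns grow to the right and rows downward; lengths in m; the calibration is good to about 2 mm. A picture is of the moment at which its call begins.
A pose or a line that the arm cannot do raises robot.Unreachable and nothing moves.
- robot.finish_job(): hands the job in, once; it reports no verdict.
The state is a dict: "t": time; "joints": joint angles; "joint_vel": joint speeds; "effort": joint torques, N m; "tcp_pos": TCP position; "tcp_rot": TCP orientation; "wrist_force": force on the tool from outside, world axes, zero at the start; "torque": the same for the moment, N m; "grip_width": opening from 0.0 (shut) to 1.0 (fully open).
Only numpy, scipy, OpenCV 4.12 (cv2) and the standard library are available. Lean on these libraries where they do the work, as an engineer would, in place of code of your own. Each camera call takes 0.05 s, during which the arm holds its last target. There are 200 camera calls.

TASK

Turn the rotary spindle rack (black knob on top) until its empty fork clicks in at the gap in the clear cover, over the ring mark on the foot, and leave it clicked in there. Then take the rinsed spindle out of its glass dish, slide its thin stem into that fork and press it gently down until its collar has snapped past the catches and sits fully home, and let it go hanging upright. It is a precision part: do not force, drop or tip it, do not lean on the rack, and leave the beaker, wash bottle and timer where they are.

Things in the scene. Friction and masses are not known exactly. Their poses are not given: they have to be found in the camera images.
- carousel (a joint): Angle (rad, counter-clockwise from above) of the rack's white turntable: six forks 80 mm from its axis, five hold spindles. 0 or a full turn = empty fork over the ring mark. It turns freely either way, no stops; a spring roller clicks in at every sixth of a turn: up to 0.3 N m to get in or out; released within 0.08 rad of a click it settles itself. Turned by the knob (see cover_hole).
- cover_hole (a point): On the rack's axis, on the top face of the fixed clear cover (234 mm over the bench, radius 112), where the knob's shaft comes out. x points away from the loading gap, z up. The knob, on this axis, is a black bar 46 long, 14 thick, 30 high, its underside 8 to 32 mm over this point (see foot); it turns with the table: at angle 0 its length lies along x, at angle a it is turned by a.
- foot: The rack's round grey foot, 216 mm wide, fixed; origin on the axis at the bench. x points to the rear post. The cover lies over the turntable but for a gap 124 degrees wide about -x, open to 32 mm from the axis: only there can a fork be loaded from above. The turntable's column telescopes and is clamped anew each day: forks and knob together stand 0 to 24 mm higher, which is not measured.
- front_mark (a point): Dark ring mark on the foot plate, 10 mm over the bench, 80 mm from the axis in the gap (x as foot). The empty fork's centre belongs straight above it. Its floor (fork_floor: upper face, thin rubber washer, else rigid; the collar rests here) is 125 to 149 mm above this mark: find it by touch. Slot along x, 9 mm wide, open to -x, flared from 24 to 30 mm before the centre, closed 4.5 mm past it.
- catch_l (a joint): Left (seen from the front) of the empty fork's two sprung ball catches: how far it is pushed back (m), 0 = out. Balls 6 mm wide, 21 mm apart, their centres 9.5 mm above the fork's floor, in steel housings 12.5 mm high that begin 14.5 mm beside the fork's centre. The collar meets them 8 to 11 mm above the floor, needs 5 to 14 N to be pressed past both, and from 2 mm above the floor is held down.
- catch_r (a joint): The same for the right catch. Round the fork's centre a wall 6.5 mm high, 27 mm in inner diameter, open to -x only as wide as the slot, keeps the collar in: slide the stem in with the collar above wall and catches, then go down. Pressing the spindle on the fork with more than 25 N bends it; a quick landing counts, so go the last centimetre at 5 mm/s and stop when 12 to 15 N bear.
- spindle_head (a point): The loose spindle, plain steel, 160 mm tall, about 0.12 kg, upright in a low glass dish (floor 2, rim 15, diameter 60 mm). This point is the middle of its head, a round grip 16 mm in diameter and 58 mm long, 131 mm above the spindle's foot. z is its axis. Below the head: collar, 6 mm stem, and a disc 36 mm in diameter and 6 mm thick as foot.
- spindle_collar (a point): Centre of the underside of the spindle's collar (24 mm in diameter, 6 thick, lower edge bevelled), 35 mm below spindle_head, 96 mm above the spindle's foot. This face rests on the fork's floor when the spindle hangs home. Keep fingertips at least 14 mm above this face, to pass over the catch housings.
Things that resemble listed ones, but are neither listed nor needed, are in the scene too. Leave any red or yellow look-alike of the part that bears spindle_head alone.

How it is judged:
On the way:
1. the empty fork is turned to the ring mark and clicked in there (horizontal distance between fork_floor and front_mark below 0.004 m and velocity of joint carousel between -0.05 and 0.05 rad/s), for 0.2 s.
At the end, for the whole second after the job is handed in: The empty fork is clicked in over the ring mark (within 4 mm), and the spindle hangs in it at rest and upright (within 0.06 rad), its collar down on the fork's floor past the catches (within 3 mm sideways, 3.5 mm in all) (horizontal distance between fork_floor and front_mark below 0.004 m and horizontal distance between spindle_collar and fork_floor below 0.003 m and distance between spindle_collar and fork_floor below 0.0035 m and angle between spindle_collar's own z axis and vertical below 0.06 rad and linear speed of spindle below 0.02 m/s); the robot touches nothing.
It fails at once if the spindle is pressed or knocked against the fork with more than 25 N (it would bend) (contact force between spindle and empty_fork above 25 N).
It fails at once if the robot pushes on the rack's foot or cover with more than 20 N (contact force between any of the fingers, the arm, spindle and foot above 20 N).
It fails at once if the spindle is tipped over or dropped (angle between spindle_collar's own z axis and vertical above 0.6 rad or linear speed of spindle above 1 m/s).
It fails at once if a bystander is knocked aside or over (distance of any of beaker, timer, wash_bottle from where it was at the start of the episode above 0.03 m or angle between any of beaker, wash_bottle's own z axis and vertical above 0.4 rad).
It also fails if it takes over 64 s, if anything falls off the work surface, if the arm or the gripper's body presses on something with over 40 N, if the wrist force passes 120 N, or if a joint passes its speed limit or range.

## Working session

There is one attempt and no reset: what is moved stays moved. The work goes in short steps, each a Python script; the robot and the scene stay as the last script left them, time stands still between calls to the robot, and variables do not carry over. Pictures are saved under pics/ and viewed, about 8 in all and at most 12, crops included, and the job is handed in when it is done.

```bash
mkdir -p pics; ls
python3 - <<'E'
from workcell import robot
import cv2,numpy as np,pickle
for n in("top","side"):
    d=robot.get_image(n); pickle.dump(d,open(f"pics/{n}0.pkl","wb")); cv2.imwrite(f"pics/{n}0.png",d["img"][:,:,::-1])
    print(n,d["fx"],d["cx"],d["cy"],"cam pos",-d["R"].T@d["t"],"fwd",d["R"][2])
s=robot.state();print(s["t"],s["wrist_force"],s["tcp_rot"])
E
```

```text
pics
top 441.08021932741127 326.8154738940997 245.23929237507764 cam pos [0.35110604 0.03922795 1.2369419 ] fwd [ 0.17846084 -0.01818379 -0.98377898]
side 461.24360719398004 322.0806933663674 240.2270103929232 cam pos [0.20995241 0.677277   0.79545735] fwd [ 0.35944004 -0.66581552 -0.65382915]
0.1 [ 0.14474934  0.03135073 -0.06790422] [-9.92531908e-04  9.89807524e-01  1.42408147e-01  3.66039703e-06]
```

View pics/top0.png

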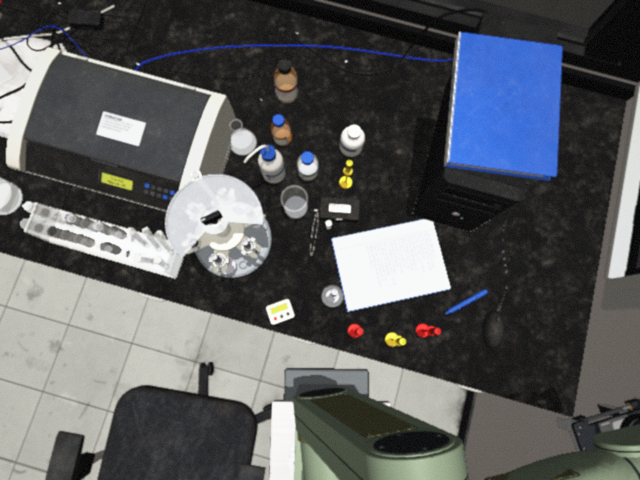

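View pics/side0.png

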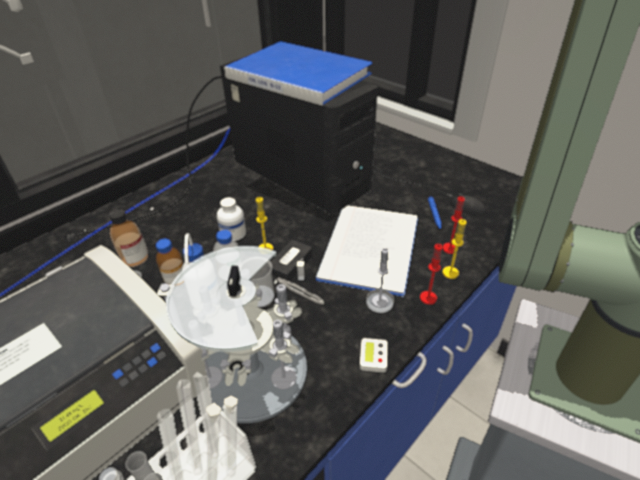

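The top view shows the rack around (217,225) with its knob at (211,217), and the grey spindle in its dish at (332,295). The look-alikes are red at (355,331) and (428,331), and yellow at (396,340) and (346,175). In the side view the spindle is at (383,265), its dish at (380,300) and the knob at (234,280). I choose the plain grey one in the glass dish and will check it in a close crop.

Run:
```python
import cv2,numpy as np
a=cv2.imread("pics/top0.png");b=cv2.imread("pics/side0.png")
A=cv2.resize(a[165:315,155:355],(800,600),interpolation=cv2.INTER_CUBIC)
B=cv2.resize(b[190:430,160:420],(650,600),interpolation=cv2.INTER_CUBIC)
cv2.imwrite("pics/topc.png",A);cv2.imwrite("pics/sidec.png",B)
```

```text
(no output)
```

View pics/topc.png

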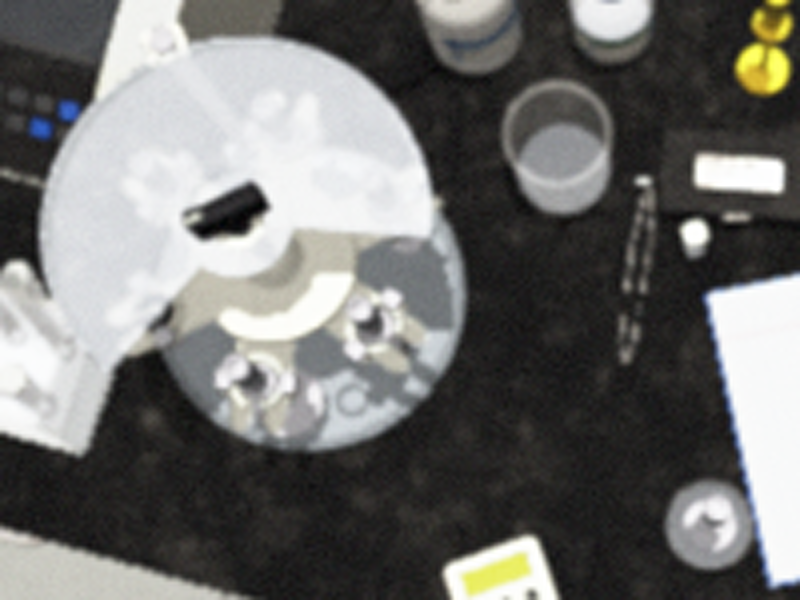

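View pics/sidec.png

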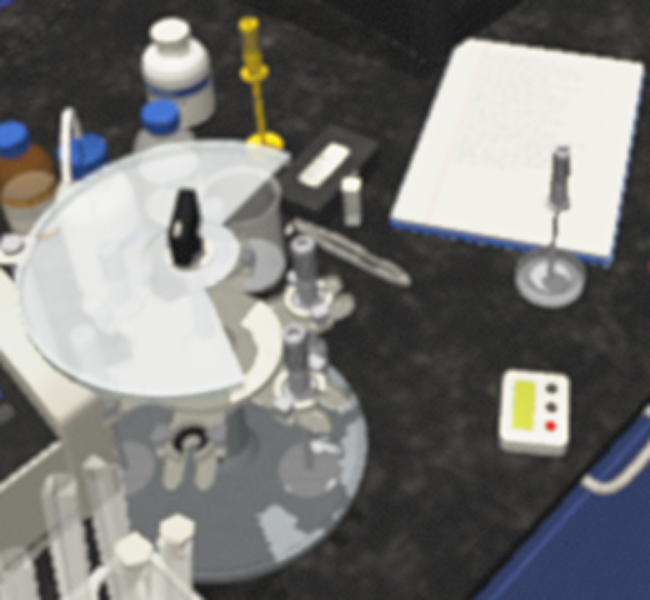

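The crops confirm the plain steel spindle in the glass dish. The empty fork shows in the side crop at (192,435) and the ring mark in the top crop at (353,402).

```bash
cat > h.py <<'E'
import numpy as np,cv2,pickle
from scipy.optimize import least_squares
from scipy.spatial.transform import Rotation as Ro
def ray(d,u,v):
    c=-d["R"].T@d["t"]; r=d["R"].T@np.array([(u-d["cx"])/d["fx"],(v-d["cy"])/d["fy"],1]); return c,r
def onz(d,u,v,z):
    c,r=ray(d,u,v); return c+r*(z-c[2])/r[2]
def cloud(d):
    v,u=np.mgrid[:480,:640]; Z=d["range_z"]
    P=np.stack([(u-d["cx"])/d["fx"]*Z,(v-d["cy"])/d["fy"]*Z,Z],-1); return (P-d["t"])@d["R"]
def circ(P,r=None):
    f=lambda q:np.hypot(P[:,0]-q[0],P[:,1]-q[1])-(q[2] if r is None else r)
    s=least_squares(f,[*P[:,:2].mean(0),.1],loss="soft_l1",f_scale=.002); return s.x,np.abs(s.fun).max()
def tri(d1,p1,d2,p2):
    c1,r1=ray(d1,*p1);c2,r2=ray(d2,*p2)
    s=np.linalg.lstsq(np.stack([r1,-r2],1),c2-c1,rcond=None)[0]; a=c1+s[0]*r1;b=c2+s[1]*r2; return (a+b)/2,np.linalg.norm(a-b)
E
python3 - <<'E'
from h import *
T=pickle.load(open("pics/top0.pkl","rb"));S=pickle.load(open("pics/side0.pkl","rb"))
tc=lambda x,y:(155+x/4-.375,165+y/4-.375); sc=lambda x,y:(160+x*.4-.3,190+y*.4-.3)
cov=np.array([onz(T,*tc(*p),.234) for p in[(40,240),(75,130),(150,65),(240,38),(330,65),(400,125),(432,200),(100,370)]])
print("cover",circ(cov),circ(cov,.112))
ft=np.array([onz(T,*tc(*p),.008) for p in[(466,290),(440,370),(390,425),(310,450),(240,435),(185,390)]])
print("foot",circ(ft),circ(ft,.108)); print("mark",onz(T,*tc(353,402),.01))
CT=cloud(T);CS=cloud(S)
# cover arc in side for cross-check
sv=np.array([onz(S,*sc(*p),.234) for p in[(20,285),(45,215),(110,165),(200,142),(290,152),(60,345),(140,390),(240,385)]])
print("cover side",circ(sv),circ(sv,.112))
for n,D,C,box in(("T",T,CT,(198,228,205,232)),("S",S,CS,(222,246,262,300))):
    u0,u1,v0,v1=box; m=(D["img"][v0:v1,u0:u1].max(-1)<50); Q=C[v0:v1,u0:u1][m]
    print(n,"knob",len(Q),np.percentile(Q[:,2],[5,25,50,75,95]).round(4)); t=Q[Q[:,2]>np.percentile(Q[:,2],80)-.004]
    print(t[:,:2].mean(0)); e=np.linalg.svd(t[:,:2]-t[:,:2].mean(0))[2][0]; print("dir",np.degrees(np.arctan2(e[1],e[0])))
# spindle cloud
for n,C in(("T",CT),("S",CS)):
    c0=onz(S,*sc(550,278),.0)
    m=(np.hypot(C[...,0]-c0[0],C[...,1]-c0[1])<.06)&(C[...,2]>.108)&(C[...,2]<.17); Q=C[m]; v,u=np.nonzero(m)
    print(n,"dish guess",c0,len(Q),Q.mean(0) if len(Q) else"",(Q.min(0),Q.max(0)) if len(Q) else "",u.mean(),v.mean())
d=np.array([onz(T,*tc(*p),.015) for p in[(666,524),(750,524),(708,480),(708,570)]]);print("dish",d.mean(0),np.ptp(d,0))
print("fork empty approx",onz(S,*sc(192,438),.147))
E
```

```text
cover (array([0.58527051, 0.28398508, 0.11248326]), np.float64(0.002220383933395867)) (array([0.58564578, 0.28425298, 0.1       ]), np.float64(0.0023184782770342555))
foot (array([0.58908559, 0.2841917 , 0.10882746]), np.float64(0.0020984948959776734)) (array([0.58809137, 0.28391704, 0.1       ]), np.float64(0.001991108077685877))
mark [0.51346002 0.25036738 0.01      ]
cover side (array([0.58403367, 0.28145732, 0.11265561]), np.float64(0.007077111372879752)) (array([0.58460138, 0.28153777, 0.1       ]), np.float64(0.0066524004639297585))
T knob 105 [0.2488 0.2628 0.2702 0.2736 0.2755]
[0.58721613 0.2782714 ]
dir 121.25058948845036
S knob 197 [0.2513 0.2609 0.2704 0.2735 0.275 ]
[0.57859114 0.28947975]
dir 133.05165033373504
T dish guess [ 0.43125991 -0.00442721  0.        ] 44 [0.4297568  0.00158129 0.15425507] (array([ 0.41953582, -0.00683635,  0.10932032]), array([0.43834457, 0.00941181, 0.16552933])) 333.4318181818182 292.65909090909093
S dish guess [ 0.43125991 -0.00442721  0.        ] 180 [0.42757161 0.0058411  0.1400362 ] (array([ 0.42058989, -0.00645405,  0.10886643]), array([0.43668434, 0.01139332, 0.16430963])) 384.0833333333333 259.3722222222222
dish [0.43141651 0.00161958 0.015     ] [0.06180694 0.0579708  0.        ]
fork empty approx [0.54642021 0.35766036 0.147     ]
```

Run:
```python
from h import *
from workcell import robot
T=pickle.load(open("pics/top0.pkl","rb"));S=pickle.load(open("pics/side0.pkl","rb"))
ax=np.array([.5865,.2841])
for n,D in(("T",T),("S",S)):
    C=cloud(D); r=C[...,:2]-ax; R=np.hypot(r[...,0],r[...,1]); z=C[...,2]
    m=(R>.06)&(R<.1)&(z>.165)&(z<.225); m=m.astype(np.uint8)
    k,L,st,ce=cv2.connectedComponentsWithStats(m)
    for i in range(1,k):
        if st[i,4]>12:
            q=C[L==i]; p=q.mean(0)-[*ax,0]; print(n,st[i,4],ce[i].round(1),q.mean(0).round(4),"top",np.percentile(q[:,2],95).round(4),"ang",np.degrees(np.arctan2(p[1],p[0])).round(1),"r",np.hypot(p[0],p[1]).round(4))
    # knob: dark pixels, rays onto top plane
    u0,u1,v0,v1=(198,228,205,232) if n=="T" else (222,246,262,300)
    m=(D["img"][v0:v1,u0:u1].max(-1)<60)&(z[v0:v1,u0:u1]>.266)&(R[v0:v1,u0:u1]<.035)
    v,u=np.nonzero(m); P=np.array([onz(D,a+u0,b+v0,.275)[:2] for a,b in zip(u,v)],np.float32)
    (c,s,a)=cv2.minAreaRect(P); print(n,"knob rect",c,s,a,len(P),P.mean(0))
# head via both image centroids of upper head cloud done; IK checks
print("ang mark",np.degrees(np.arctan2(.25037-.2841,.51346-.5865)))
for nm,p in(("knob",(.5865,.2841,.267)),("pick",(.4297,.003,.133)),("load",(.5135,.2504,.175))):
  for yaw in range(0,360,30):
    q=(Ro.from_euler("z",yaw,degrees=True)*Ro.from_euler("x",180,degrees=True)).as_quat()
    j=robot.inverse_kinematics(list(p),[q[3],*q[:3]]); print(nm,yaw,None if j is None else np.round(j,2))
```

```text
T 57 [245.1 243. ] [0.5425 0.2157 0.1945] top 0.2037 ang -122.8 r 0.0813
T 63 [214.8 257.7] [0.506  0.2863 0.1928] top 0.2027 ang 178.4 r 0.0805
T knob rect (0.5860875844955444, 0.27958208322525024) (0.012947337701916695, 0.03922708332538605) 26.059524536132812 86 [0.58655775 0.27770823]
S 170 [281.8 294.2] [0.5396 0.221  0.188 ] top 0.2023 ang -126.6 r 0.0787
S 189 [278.1 330. ] [0.5031 0.2919 0.1887] top 0.2024 ang 174.6 r 0.0838
S 56 [192.9 347.4] [0.6172 0.3749 0.1714] top 0.1772 ang 71.3 r 0.0958
S knob rect (0.5795761942863464, 0.28994259238243103) (0.013132206164300442, 0.04655192419886589) 26.957548141479492 133 [0.5796562  0.28930455]
ang mark -155.212424372002
knob 0 [ 0.32  0.34  1.28 -0.    1.52  1.89]
knob 30 [ 0.32  0.34  1.28 -0.    1.52  1.37]
knob 60 [ 0.32  0.34  1.28 -0.    1.52  0.84]
knob 90 [ 0.32  0.34  1.28 -0.    1.52  0.32]
knob 120 [ 0.32  0.34  1.28  0.    1.52 -0.21]
knob 150 [ 0.32  0.34  1.28  0.    1.52 -0.73]
knob 180 [ 0.32  0.34  1.28  0.    1.52 -1.25]
knob 210 [ 0.32  0.34  1.28  0.    1.52 -1.78]
knob 240 [ 0.32  0.34  1.28  0.    1.52 -2.3 ]
kno
[... 390 characters left out ...]
1.77]
pick 210 [-0.19 -0.01  1.98  0.    1.17 -2.29]
pick 240 [-0.19 -0.01  1.98  0.    1.17 -2.81]
pick 270 None
pick 300 [-0.19 -0.01  1.98 -0.    1.17  2.42]
pick 330 [-0.19 -0.01  1.98 -0.    1.17  1.9 ]
load 0 [ 0.3   0.24  1.6  -0.    1.3   1.87]
load 30 [ 0.3   0.24  1.6  -0.    1.3   1.35]
load 60 [ 0.3   0.24  1.6  -0.    1.3   0.83]
load 90 [ 0.3   0.24  1.6  -0.    1.3   0.3 ]
load 120 [ 0.3   0.24  1.6   0.    1.3  -0.22]
load 150 [ 0.3   0.24  1.6   0.    1.3  -0.74]
load 180 [ 0.3   0.24  1.6   0.    1.3  -1.27]
load 210 [ 0.3   0.24  1.6   0.    1.3  -1.79]
load 240 [ 0.3   0.24  1.6   0.    1.3  -2.32]
load 270 None
load 300 None
load 330 [ 0.3   0.24  1.6  -0.    1.3   2.4 ]
```

The empty fork sits at about 116° about the axis (0.5865, 0.284) and the mark at 204.8°, so the table has to turn +88.5°. The knob bar direction agrees at 116°. Moving now.

```bash
cat >> h.py <<'E'
from workcell import robot
def Q(yaw):
    q=(Ro.from_euler("z",yaw,degrees=True)*Ro.from_euler("x",180,degrees=True)).as_quat(); return [q[3],*q[:3]]
def rep(s=""):
    d=robot.state(); print(s,round(d["t"],2),"tcp",np.round(d["tcp_pos"],4),"F",np.round(d["wrist_force"],2),"M",np.round(d["torque"],3),"g",round(d["grip_width"],4)); return d
def snap(n,name):
    d=robot.get_image(n); pickle.dump(d,open(f"pics/{name}.pkl","wb")); cv2.imwrite(f"pics/{name}.png",d["img"][:,:,::-1]); return d
E
python3 - <<'E'
from h import *
robot.move_pose([.40,-.15,.36],Q(116.3)); rep("mid")
robot.move_pose([.586,.284,.36],Q(116.3)); rep("over")
robot.command_gripper(.5)
robot.move_linear([.586,.284,.266],max_speed=.1); rep("down")
robot.command_gripper(0.); rep("grip")
E
```

```text
mid 1.88 tcp [ 0.3998 -0.1506  0.3596] F [-0.5   0.24  0.09] M [-0.049 -0.074  0.046] g 1.0012
over 3.6 tcp [0.5864 0.2827 0.3604] F [-0.5   0.15 -0.4 ] M [-0.03  -0.131 -0.008] g 0.9994
down 5.56 tcp [0.5866 0.2842 0.2671] F [-0.17 -0.81  0.17] M [ 0.02  -0.104  0.01 ] g 0.4983
grip 6.17 tcp [0.588  0.2849 0.2662] F [ 5.93  3.58 -3.49] M [ 0.358 -0.977  0.046] g 0.1446
```

Run:
```python
from h import *
for y in(116.3,146,176,204.8):
    robot.move_pose([.588,.2849,.266],Q(y)); robot.pause(.1); rep(y)
robot.pause(.3); d=rep("set"); print(d["joints"][5],d["tcp_rot"],Q(204.8))
S=snap("side","side1")
```

```text
116.3 6.53 tcp [0.5881 0.2849 0.2662] F [ 1.11 -0.94  0.03] M [ 0.025 -0.167  0.007] g 0.1433
146 7.19 tcp [0.588  0.2848 0.2662] F [-0.95 -1.13  2.59] M [ 0.014 -0.072 -0.223] g 0.1501
176 7.86 tcp [0.588  0.2848 0.2662] F [-0.65 -1.28  3.55] M [-0.07   0.065 -0.076] g 0.1432
204.8 8.51 tcp [0.588  0.2847 0.2662] F [-1.61 -1.82  4.51] M [-0.173  0.273  0.008] g 0.1496
set 8.81 tcp [0.5879 0.2847 0.2662] F [-1.39 -2.41  5.32] M [-0.311  0.335 -0.082] g 0.1481
-1.6843477505442672 [-7.96880228e-05 -2.14487403e-01  9.76726738e-01 -1.63643127e-04] [np.float64(-1.3148746553950182e-17), np.float64(-0.2147353271670632), np.float64(0.9766722783341679), np.float64(5.980392897389458e-17)]
```

Run:
```python
from h import *
robot.command_gripper(.4); rep("rel")
robot.move_linear([.588,.2847,.34],max_speed=.2)
# clear towards pick
robot.move_pose([.43,.003,.26],Q(204.8)); rep("prepick")
T=snap("top","top2");S=snap("side","side2")
A=cv2.resize(cv2.imread("pics/top2.png")[195:285,165:285],(640,480),interpolation=cv2.INTER_CUBIC)
B=cv2.resize(cv2.imread("pics/side2.png")[240:400,200:330],(390,480),interpolation=cv2.INTER_CUBIC)
cv2.imwrite("pics/c2.png",np.hstack([A[:,:400],B]))
```

```text
rel 9.43 tcp [0.588  0.285  0.2658] F [ 0.2  -0.49  0.52] M [ 0.073 -0.11  -0.001] g 0.4011
prepick 11.21 tcp [0.4306 0.0033 0.2602] F [-0.62  0.27  0.13] M [ 0.091 -0.154 -0.043] g 0.3992
```

View pics/c2.png

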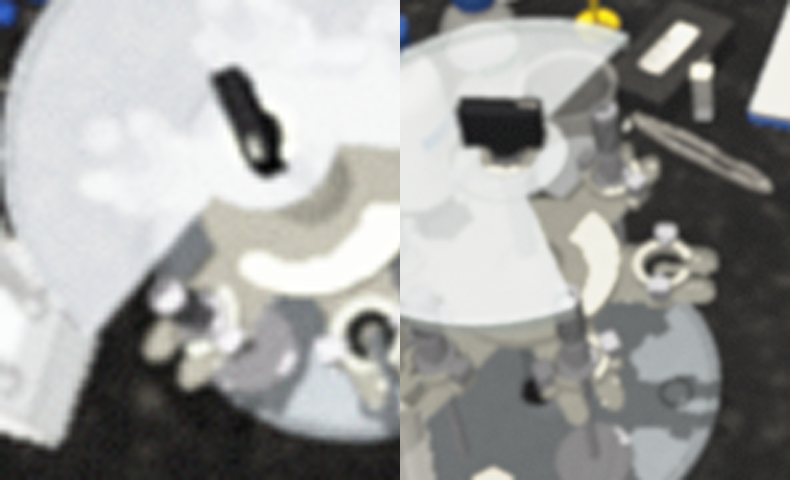

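Run:
```python
from h import *
T=pickle.load(open("pics/top2.pkl","rb"));S=pickle.load(open("pics/side2.pkl","rb"))
tp=(165+372.5*.1875-.4,195+331*.1875-.4); sp=(200+262/3-.33,240+262/3-.33)
print("fork hole tri",tri(T,tp,S,sp)); sm=(200+278/3-.33,240+391/3-.33)
print("mark side",onz(S,*sm,.01),"top",onz(T,242.9,265.1,.01), "tri",tri(T,(242.9,265.1),S,sm))
for z in(.135,.14,.145): print(z,onz(T,*tp,z)[:2],onz(S,*sp,z)[:2])
for n,D in(("T",T),("S",S)):
    C=cloud(D); f=np.array([.514,.2505]); e=np.array([.907,.42]); g=np.array([-.42,.907])
    r=C[...,:2]-f; x=r@e; y=r@g; z=C[...,2]
    m=(x>-.03)&(x<-.012)&(abs(y)<.014)&(z>.11); print(n,"tines z",m.sum(),np.percentile(z[m],[10,50,90]).round(4),"y",y[m].mean())
    m=(np.hypot(x,y)<.035)&(x>-.01)&(z>.12);print("wall/housing",m.sum(),np.percentile(z[m],[10,25,50,75,90]).round(4))
    m=(np.hypot(C[...,0]-.588,C[...,1]-.2848)<.035)&(z>.25); print("knobtop",np.percentile(z[m],[50,75,90,98]).round(4))
robot.command_gripper(.5)
robot.move_linear([.430,.003,.134],max_speed=.1); rep("at")
robot.command_gripper(.24); rep("near")
snap("top","top3");
B=snap("side","side3")["img"][:,:,::-1]
cv2.imwrite("pics/c3.png",cv2.resize(B[200:320,330:430],(500,600),interpolation=cv2.INTER_CUBIC))
```

```text
fork hole tri (array([0.5161888 , 0.24935758, 0.14166222]), np.float64(0.0018080178117679175))
mark side [0.51259717 0.24944494 0.01      ] top [0.51353143 0.25030105 0.01      ] tri (array([0.51288991, 0.24997107, 0.01072393]), np.float64(0.0011470522739450303))
0.135 [0.5180554  0.25098225] [0.51838443 0.24480739]
0.14 [0.51729787 0.25002143] [0.51604944 0.2480814 ]
0.145 [0.51654035 0.24906061] [0.51371445 0.25135542]
T tines z 52 [0.1266 0.1297 0.1365] y -0.0001801862019119591
wall/housing 265 [0.1288 0.1317 0.1377 0.144  0.1488]
knobtop [0.2729 0.2743 0.2753 0.2768]
S tines z 118 [0.1282 0.1304 0.1426] y 0.0016295235687600986
wall/housing 521 [0.1294 0.1313 0.1379 0.1431 0.1488]
knobtop [0.2682 0.2733 0.2743 0.2752]
at 13.11 tcp [0.4306 0.0029 0.1347] F [0.16 1.11 0.97] M [ 0.017 -0.131  0.03 ] g 0.4976
near 13.69 tcp [0.43  0.003 0.134] F [ 0.21  0.48 -0.1 ] M [ 0.09  -0.116  0.021] g 0.2387
```

View pics/c3.png

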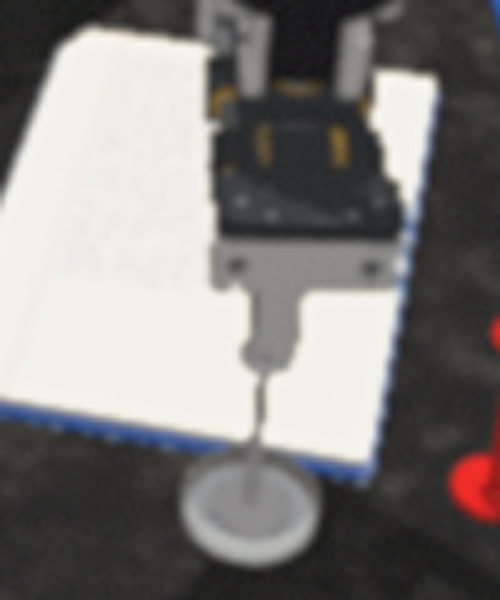

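Run:
```python
from h import *
robot.command_gripper(0.); rep("grip")
robot.move_linear([.43,.003,.20],max_speed=.12); rep("lift")
e=np.array([.9073,.4205]); F=np.array([.5155,.2510])
p=F-.065*e
robot.move_linear([p[0],p[1],.20],max_speed=.15); 
robot.move_linear([p[0],p[1],.192],max_speed=.05); robot.pause(.3); rep("pre")
snap("top","top4");snap("side","side4")
B=cv2.imread("pics/side4.png");A=cv2.imread("pics/top4.png")
cv2.imwrite("pics/c4.png",np.hstack([cv2.resize(A[200:300,200:290],(360,400),interpolation=cv2.INTER_CUBIC),cv2.resize(B[260:390,240:370],(400,400),interpolation=cv2.INTER_CUBIC)]))
```

```text
grip 14.07 tcp [0.4299 0.003  0.1339] F [-0.8  -0.55 -0.49] M [ 0.022 -0.089  0.007] g 0.1669
lift 14.78 tcp [0.4294 0.0031 0.1993] F [-0.02  0.12 -1.35] M [ 0.022 -0.096 -0.017] g 0.1665
pre 17.02 tcp [0.4566 0.2237 0.1922] F [ 0.3   0.48 -1.71] M [ 0.126 -0.154  0.04 ] g 0.168
```

View pics/c4.png

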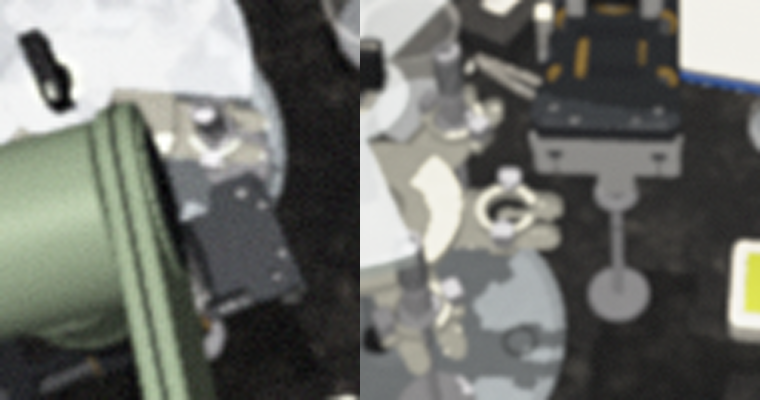

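Run:
```python
from h import *
S=pickle.load(open("pics/side4.pkl","rb")); k=400/130
px=lambda x,y:(240+(x-360+.5)/k-.5,260+(y+.5)/k-.5)
e=np.array([.9073,.4205]);g=np.array([-.4205,.9073]); tcp=np.array([.4566,.2237]);F=np.array([.5155,.2510])
print("tcp e,g",tcp@e,tcp@g,"F",F@e,F@g)
for nm,x,y,z in(("disc",618.5,291.5,.066),("stemtopdisc",617.5,287,.066),("ring",507.5,209,.1435),("mark",521,341.5,.01),("collar low",617,197,.156)):
    p=onz(S,*px(x,y),z)[:2]; print(nm,p.round(4),"e",(p@e).round(4),"g",(p@g).round(4))
# refine disc by mask: grey disc contrasting dark bench
im=S["img"]; roi=im[340:372,308:340].astype(int); m=(roi.min(-1)>75).astype(np.uint8)
cs,_=cv2.findContours(m,cv2.RETR_EXTERNAL,cv2.CHAIN_APPROX_NONE); c=max(cs,key=cv2.contourArea); x,y,w,h=cv2.boundingRect(c); print("disc bbox",x+308,y+340,w,h)
C=cloud(S); 
for nm,u0,u1,v0,v1 in(("disc",315,333,347,362),):
    q=C[v0:v1,u0:u1].reshape(-1,3); q=q[(q[:,2]>.03)&(q[:,2]<.09)]; print(nm,len(q),q.mean(0),np.median(q[:,2]))
```

```text
tcp e,g 0.50833903 0.010962710000000023 F 0.57325865 0.010964550000000019
disc [0.4557 0.2238] e 0.5076 g 0.0114
stemtopdisc [0.4578 0.2212] e 0.5084 g 0.0082
ring [0.5128 0.251 ] e 0.5708 g 0.0121
mark [0.5125 0.251 ] e 0.5705 g 0.0123
collar low [0.4558 0.2234] e 0.5075 g 0.011
disc bbox 314 340 20 25
disc 231 [0.45481222 0.22540584 0.06786798] 0.06671791507754667
```

```bash
cat >> h.py <<'E'
e=np.array([.9073,.4205]);g=np.array([-.4205,.9073])
def eg(a,b,z): return [*(a*e+b*g),z]
def fl():  # force in e,g,z
    F=np.mean([robot.state()["wrist_force"] for _ in range(3)],0); return np.array([F[:2]@e,F[:2]@g,F[2]])
E
python3 - <<'E'
from h import *
G=.0113;z=.192
robot.move_linear(eg(.535,G,z),max_speed=.05); robot.pause(.15); f0=fl(); print("f0",f0.round(2))
a=.535
while a<.5665:
    a+=.003; robot.move_linear(eg(a,G,z),max_speed=.03); f=fl()-f0; 
    print(round(a,4),f.round(2))
    if abs(f[0])>4 or abs(f[1])>5: print("contact"); break
rep()
E
```

```text
f0 [ 0.22 -0.6  -1.64]
0.538 [-0.55  0.56 -0.03]
0.541 [-0.73  0.13  1.03]
0.544 [-0.12  0.33  0.63]
0.547 [-0.16  0.55  0.49]
0.55 [-0.27  0.37  0.27]
0.553 [0.6  0.52 0.09]
0.556 [-0.11  0.41  0.15]
0.559 [-0.92  0.23 -0.9 ]
0.562 [ 0.15 -0.24  0.1 ]
0.565 [-0.66  0.44  0.77]
0.568 [-0.6   0.19 -0.31]
 20.7 tcp [0.5107 0.2492 0.192 ] F [-0.17 -0.53 -1.95] M [ 0.058 -0.082 -0.041] g 0.162
```

Run:
```python
from h import *
G=.0113;z=.192
def fm():
    v=[]
    for _ in range(6): robot.pause(.02); v.append(fl())
    return np.mean(v,0)
f0=fm(); a=.568
while a<.579:
    a+=.0007; robot.move_linear(eg(a,G,z),max_speed=.03); f=fm()-f0; print(round(a,4),f.round(2))
    if f[0]<-2: break
d=rep(); print("e actual",d["tcp_pos"][:2]@e,"g",d["tcp_pos"][:2]@g)
print("t",robot.state()["t"]); snap("side","side5")
B=cv2.imread("pics/side5.png");cv2.imwrite("pics/c5.png",cv2.resize(B[270:390,240:340],(500,600),interpolation=cv2.INTER_CUBIC))
```

```text
0.5687 [-0.07 -0.05 -0.14]
0.5694 [ 0.4   0.14 -0.13]
0.5701 [-0.06  0.52 -0.2 ]
0.5708 [0.4  0.06 0.22]
0.5715 [ 0.1   0.3  -0.18]
0.5722 [ 0.06 -0.29 -0.14]
0.5729 [ 0.48  0.11 -0.19]
0.5736 [-0.13  0.34 -0.41]
0.5743 [ 0.17  0.25 -0.05]
0.575 [-0.31 -0.31  0.28]
0.5757 [-2.86  0.29  1.99]
 24.65 tcp [0.517  0.2521 0.1918] F [-2.44 -0.83  1.89] M [-0.234  0.55   0.022] g 0.1604
e actual 0.5751024511797684 g 0.011323886159075957
t 24.65
```

View pics/c5.png

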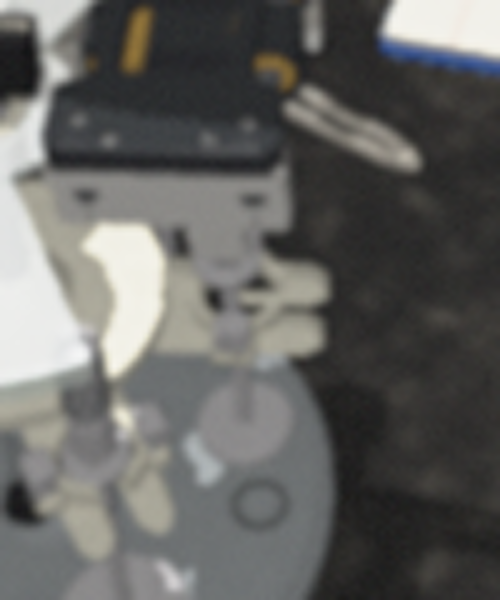

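Run:
```python
from h import *
z=.192;A=.5737
def fm():
    v=[]
    for _ in range(5): robot.pause(.02); v.append(fl())
    return np.mean(v,0)
robot.move_linear(eg(A,.0113,z),max_speed=.03); f0=fm(); print(f0.round(2)); L={}
for s in(1,-1):
    b=.0113
    while abs(b-.0113)<.0028:
        b+=s*.0005; robot.move_linear(eg(A,b,z),max_speed=.03); f=fm()-f0; print(round(b,4),f.round(2))
        if -s*f[1]>1.3: break
    L[s]=b; 
    if s>0: robot.move_linear(eg(A,.0113,z),max_speed=.03)
print(L); c=sum(L.values())/2; robot.move_linear(eg(A,c,z),max_speed=.03); rep(c)
```

```text
[-0.24 -0.34 -0.74]
0.0118 [-0.15  0.74 -0.77]
0.0123 [ 0.44  0.53 -0.58]
0.0128 [ 0.07  0.67 -0.98]
0.0133 [ 0.51  0.27 -0.9 ]
0.0138 [ 0.18 -1.1  -0.58]
0.0143 [ 0.29 -1.96 -0.73]
0.0108 [ 0.03  0.27 -0.46]
0.0103 [ 0.59  0.3  -0.26]
0.0098 [ 0.09  1.17 -0.82]
0.0093 [ 0.57  1.52 -0.47]
{1: 0.014300000000000002, -1: 0.009299999999999998}
0.0118 28.87 tcp [0.5157 0.2517 0.192 ] F [ 0.62  0.73 -1.68] M [ 0.113 -0.105 -0.015] g 0.1665
```

Run:
```python
from h import *
A=.5737;G=.0118
robot.move_linear(eg(A,G,.188),max_speed=.02); robot.pause(.1); f0=np.mean([fl() for _ in range(5)],0); z=.188;peak=0
while z>.166:
    z-=.0005; robot.move_linear(eg(A,G,z),max_speed=.005); f=fl()-f0; a=robot.state()["tcp_pos"][2]; peak=max(peak,f[2])
    if f[2]>1.5 or round(z*2000)%4==0: print(round(z,4),round(a,4),f.round(1))
    if f[2]>17 or (f[2]>12 and a<.178): break
print("t",robot.state()["t"],"peak",peak); rep()
```

```text
0.186 0.1859 [ 0.7  0.6 -1. ]
0.184 0.1839 [ 1.   1.3 -1.2]
0.182 0.1822 [ 0.8 -0.   0.6]
0.1815 0.1819 [1.1 0.5 1.7]
0.1805 0.1807 [ 1.5 -0.5  2.8]
0.18 0.1804 [2.3 0.1 4.3]
0.1795 0.1794 [3.3 0.3 2.8]
0.178 0.177 [ 4.7 -0.4 -3.9]
0.176 0.176 [-0.   0.2 -2.7]
0.174 0.174 [-1.9 -0.3 -0.8]
0.1725 0.1731 [-2.4  0.4  4.2]
0.172 0.173 [-3.7  1.2  6.1]
0.1715 0.173 [-3.6  1.   8.3]
0.171 0.173 [-5.6  0.6  9.7]
0.1705 0.173 [-6.2  0.6 11.8]
0.17 0.173 [-7.3 -0.2 14.9]
t 38.3167 peak 14.92608451870187
 38.32 tcp [0.5158 0.252  0.173 ] F [-6.81 -3.93 14.45] M [-0.485  1.338 -0.012] g 0.1646
```

Run:
```python
from h import *
A=.5737;G=.0118
robot.move_linear(eg(A,G,.1728),max_speed=.01); robot.pause(.1); rep("unload")
robot.command_gripper(.35); rep("open")
robot.move_linear(eg(A,G,.26),max_speed=.08); rep("up")
robot.move_pose([.42,-.05,.34],Q(204.8)); robot.pause(.3); rep("away")
snap("top","top6");snap("side","side6")
B=cv2.imread("pics/side6.png");A=cv2.imread("pics/top6.png")
cv2.imwrite("pics/c6.png",np.hstack([cv2.resize(A[190:290,190:290],(400,400),interpolation=cv2.INTER_CUBIC),cv2.resize(B[260:390,220:350],(400,400),interpolation=cv2.INTER_CUBIC)]))
T=pickle.load(open("pics/top6.pkl","rb"));S=pickle.load(open("pics/side6.pkl","rb"))
f=eg(A:=.5737,G,0)[:2]
for n,D in(("T",T),("S",S)):
    C=cloud(D);r=np.hypot(C[...,0]-f[0],C[...,1]-f[1]);
    m=(r<.025)&(C[...,2]>.165)&(C[...,2]<.24); q=C[m]; print(n,m.sum(),q.mean(0).round(4),"top",np.percentile(q[:,2],[90,97]).round(4))
    lo=q[q[:,2]<.182];hi=q[q[:,2]>.19]; print("lean",(hi.mean(0)-lo.mean(0)).round(4)if len(lo) else"")
```

```text
unload 38.85 tcp [0.5157 0.2519 0.1731] F [-2.36 -1.73  4.62] M [-0.186  0.473 -0.021] g 0.1632
open 39.34 tcp [0.5156 0.252  0.1726] F [-0.85  0.04 -0.27] M [ 0.085 -0.117  0.008] g 0.352
up 40.58 tcp [0.5151 0.2518 0.2591] F [ 0.65  0.42 -0.69] M [ 0.072 -0.084  0.029] g 0.3497
away 42.12 tcp [ 0.4202 -0.0494  0.3397] F [0.07 0.14 0.17] M [ 0.13  -0.087  0.04 ] g 0.351
T 57 [0.5143 0.2504 0.1941] top [0.2022 0.2047]
lean [0.0035 0.0043 0.0222]
S 181 [0.5115 0.2558 0.188 ] top [0.2012 0.2023]
lean [ 0.0026 -0.0025  0.024 ]
```

View pics/c6.png

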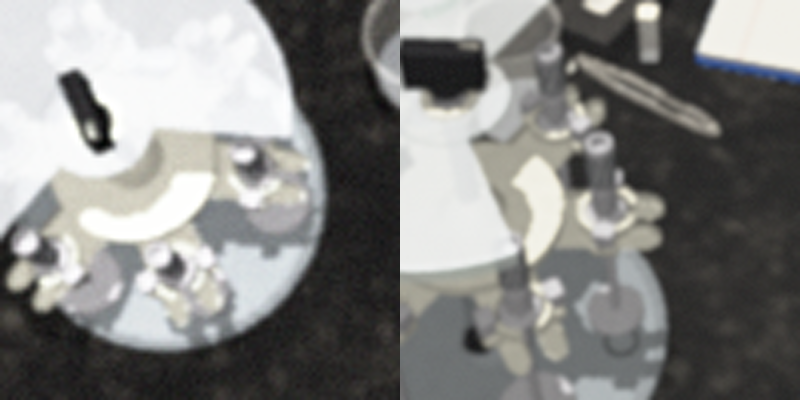

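The spindle hangs upright in the fork over the ring mark. Its head top at 0.202 m is level with its neighbours', and the robot is clear of everything.

```bash
python3 -c "
from workcell import robot
robot.finish_job(); print(robot.state()['t'])"
```

```text
the job is handed in; nothing more can be done
the job is handed in; nothing more can be done
```

The spindle is loaded in the empty fork over the ring mark, and I handed the job in at about 42 s. No verdict was reported.

**What I did:** I turned the knob about +88.5°, and the picture after release showed the empty fork in the gap over the mark. I picked the plain steel spindle from its dish and slid the stem into the fork. I found the slot's end and both its sides by touch and centred the stem between them. Pressing down at 5 mm/s, the collar met the catches at about 4 N. It snapped through and came to rest about 9 mm lower, where I stopped at 15 N (highest sampled). I then unloaded, let go and backed away.

**Last checks:**
- **Seating:** the head top is at 0.202 m, level with the neighbouring spindles. In the side view it hangs upright.
- **Fork position:** camera and touch estimates of the fork centre agree to about 2 mm.
- **Lean:** the crude depth-cloud lean figures were 3–5 mm over about 23 mm of height, and the two cameras disagreed in direction. I took these as an effect of each camera seeing only one side of the head, and did not compare them with a neighbouring spindle.
- **Bystanders:** the robot did not come close to the beaker, wash bottle or timer, but I did not re-measure where they stand.

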